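Seat the tin's lid, then free and hold up the shaker guard

ROBOT

A 6-joint arm with a two-finger parallel gripper is mounted at the origin on the work surface. World frame = base frame: x ahead of the robot, y to its left, z up, the work surface at z = 0. Lengths are in m, angles in rad, forces in N, time in s.
With the tool pointing down it reaches from about 0.4 to 0.925 m from the base axis. Payload 3.4 kg.
Tool frame: the origin (TCP) lies at the very end of the fingers, on their centre line; the grasp point (between the pads) lies 19 mm behind it; y points along the fingers, x is the direction in which the jaws open and shut, and the axes are right-handed (so a half turn about y gives the same grasp; the last joint's range is limited). The gripper opens to 85 mm and grips with 20 to 120 N. Pads are 22 mm wide; open, the fingers measure 114 mm over their backs; the gripper's body (76 mm by 85 mm) begins 54 mm behind the grasp point. The pads swing forward as they close: fully open they stand 13 mm farther back than shut.
Start: joints at [1.046, 0.307, 1.506, -0, 1.328, -0.073], TCP at [0.251, 0.517, 0.231] pointing down, gripper open.
Joint ranges: [-3.12, 3.12], [-1.05, 2.28], [0.14, 2.33], [-1.42, 4.57], [0.1, 2.73], [-2.68, 2.68]. Speed limits (rad/s): [2.57, 2.57, 3.14, 3.14, 3.14, 3.14].

INTERFACE

Orientations are given as a unit quaternion [w, x, y, z].
In Python, from rig import manip gives the robot as it stands. Calls block until the motion is done:
- manip.goto(position, orientation): joint-space move of the TCP to a pose.
- manip.line_to(position, rate=0.15, orientation=None, guard=None): straight line of the TCP; orientation=None keeps the orientation; rate is the mean speed in m/s. With guard (N) it stops when the force on the tool has changed by that much, and returns True; else False.
- manip.set_joints(angles): joint-space move.
- manip.gripper_to(opening): finger opening in m; the grip force is fixed at half the most; returns when the fingers have stopped.
- manip.sleep(seconds).
- manip.solve_ik(position, orientation): joint angles nearest the present ones, or None.
- manip.state(): the state.
- manip.snapshot(name): name is "scene" or "top" or "wrist"; returns a dict with "pixels" (400x640x3 uint8, red, green, blue), "fx", "fy", "cx", "cy" (pixels), "position" and "attitude" of the camera in the world. Camera axes: x right, y up, looking along -z (the intrinsics and any distortion apply to the point x, -y, -z); pixel columns grow to the right and rows downward; lengths in m; the calibration is good to about 2 mm. A picture is of the moment at which its call begins. There is no depth.
A pose or a line that the arm cannot do raises manip.PlanningError and nothing moves.
- manip.job_done(): hands the job in, once; it reports no verdict.
The state is a dict: "time_s": time; "qpos": joint angles; "qvel": joint speeds; "effort": joint torques, N m; "tcp_pos": TCP position; "tool_rot": TCP orientation; "wrist_force": force on the tool from outside, world axes, zero at the start; "wrist_torque": the same for the moment, N m; "grip_width": finger opening in m.
Only numpy, scipy, OpenCV 4.12 (cv2) and the standard library are available. Lean on these libraries where they do the work, as an engineer would, in place of code of your own. Each camera call takes 0.05 s, during which the arm holds its last target.

TASK

This tin goes into the shaker next: press its lid down firmly until it is fully home. Then take the shaker guard by its round latch knob and, before turning the knob, pull up on it to learn whether the guard is caught; if it is, turn the knob anticlockwise until the guard comes free. Lift the guard by the knob to roughly 40 degrees and finish still holding it there so that I can load the tin, leaving the tin and the other things standing where they are.

Things in the scene. Friction and masses are not known exactly. Their poses are not given: they have to be found in the camera images.
- tin: upright bare-metal half-litre paint tin, 85 mm diameter, 0.7 kg, loose on the bench, with a plain white band round it. Origin: centre of its underside; z up its axis. Its rim stands 103 mm above the origin.
- tin_lid: round press-in metal lid of that tin, 73 mm over its bead, its flat middle 54 mm across and 4 mm below the bead's top. Origin on the tin's axis, 102 mm above the tin's origin when fully home, 0 to 6 mm more at the start (it may be home already). It slides only down the tin's axis against about 9 N of friction (more when pushed fast) and stops when home. z up.
- tin_lid_top (a point): middle of the lid's flat upper face, the place to press; 2 mm above the lid's origin
- shaker: bench tin shaker, a white steel machine fixed to the bench: an open-topped tin bay 260 mm (x) by 260 mm (y), rim 160 mm above the bench, and beside it on the +y side a closed motor pod 108 mm wide, 165 mm high. Origin: centre of the bay's underside, on the bench. x points from the robot's side (hinge) to the operator's side.
- guard_hinge (a point): middle of the guard's hinge axis, along the rim on the shaker's -x side, 163 mm above the bench; axes parallel to the shaker's, the hinge runs along this y. The guard: grey steel frame with clear window, 246 mm from hinge to free edge, 256 mm wide, 8 mm thick, underside level with the hinge. 0.6 to 0.9 kg: 4 to 6 N at the knob raise it. It has no stay: let go below 90 degrees it falls shut.
- guard (a joint): angle of the guard, rad: 0 closed, 1.7 fully open; grows as its edge farther from the robot rises up and back towards the robot (it turns about the -y axis of guard_hinge). While the latch is caught it stops hard at about 0.016 rad (3 mm at the knob); free, it goes on rising.
- latch: quarter-turn latch: plain round black knob, 42 mm diameter, 24 mm high, on the guard's middle line 193 mm from the hinge axis, its lower edge 14 mm clear of the guard. Origin: centre of the knob, 26 mm above the guard's upper face, 34 mm above the hinge axis; z up its axis. Under the guard, out of sight, it carries a tongue that may or may not lie under a keeper in the bay's front wall.
- knob_rim (a point): a point on that knob's rim, 21 mm from its axis, turns with it; the plain rim does not show where the tongue lies. The tongue starts anywhere: turned anticlockwise (seen from above) by at most 0.85 rad it comes free. A stop ends the knob's travel, 1.45 rad in all; it stays where left (0.1 N m friction). Let the guard rest down while turning, so that the tongue does not bind.
- bottle: white plastic bottle with a black cap, 84 mm diameter, 170 mm high, loose; not part of the job. Origin: centre of its underside.
- cup: white mixing cup, 72 mm across the rim, 85 mm high, loose; not part of the job. Origin: centre of its underside.
- tape: roll of masking tape lying flat, 100 mm diameter, 24 mm high, loose; not part of the job. Origin: centre of its underside.
Things that resemble listed ones, but are neither listed nor needed, are in the scene too. Leave any red look-alike of the tin alone.

How it is judged:
By the outcome, as a careful person would: the job done as asked, in the order asked, and still so for the second after the job is handed in, while the arm keeps its last pose, push and grip.
It also fails if it takes over 58 s, if anything falls off the work surface, if the arm or the gripper's body presses on something with over 40 N, if the wrist force passes 120 N, or if a joint passes its speed limit or range.

## Working session

There is one attempt and no reset: what is moved stays moved. The work goes in short steps, each a Python script; the robot and the scene stay as the last script left them, time stands still between calls to the robot, and variables do not carry over. Pictures are saved under pics/ and viewed, and the job is handed in when it is done.

```bash
ls; mkdir -p pics
python3 - <<'E'
from rig import manip
import cv2,json
for n in ["scene","top","wrist"]:
    s=manip.snapshot(n); cv2.imwrite(f"pics/{n}0.png",s["pixels"][:,:,::-1])
    print(n,{k:v for k,v in s.items() if k!="pixels"})
print(manip.state())
E
```

```text
pics
scene {'fx': 465.4460890657539, 'fy': 465.4460890657539, 'cx': 323.4799150077028, 'cy': 204.0994539619799, 'position': array([ 1.30515035, -0.67578422,  1.35827343]), 'attitude': array([0.86236376, 0.30758503, 0.13187444, 0.379907  ])}
top {'fx': 445.57200304910907, 'fy': 445.57200304910907, 'cx': 309.0909790173072, 'cy': 196.05201731980296, 'position': array([0.37088495, 0.03575596, 1.60780994]), 'attitude': array([ 0.70833896,  0.04719801, -0.04684051, -0.7027334 ])}
wrist {'fx': 313.80586749017476, 'fy': 313.80586749017476, 'cx': 320.7807446910398, 'cy': 197.7269432809148, 'position': array([0.18289109, 0.55054896, 0.37311077]), 'attitude': array([ 0.83827578, -0.12756503, -0.07873446,  0.52423445])}
{'time_s': 0.15, 'qpos': array([ 1.04551573e+00,  3.07433787e-01,  1.50738486e+00, -7.86289361e-07,
        1.32842679e+00, -7.35145480e-02]), 'qvel': array([ 0.00039013, -0.00151668, -0.00604661, -0.00080079, -0.00279584,
       -0.00028095]), 'effort': array([ 1.31344892e-03, -4.57974958e+01, -2.52220935e+01, -2.32353723e-04,
        8.44006310e-03,  4.43982822e-05]), 'tcp_pos': array([0.25077379, 0.51682524, 0.23056962]), 'tool_rot': array([-0.59900846,  0.59955482,  0.37479821, -0.37583133]), 'wrist_force': array([ 0.40504532, -1.08031531, -0.50917686]), 'wrist_torque': array([-0.01265583, -0.02049603,  0.03008666]), 'grip_width': 0.08519607691439648}
```

View pics/scene0.png

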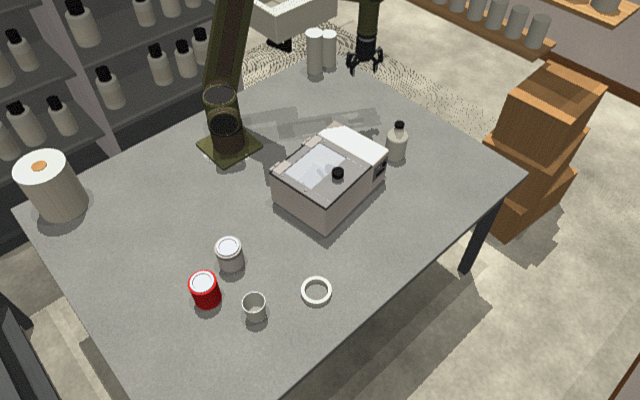

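View pics/top0.png

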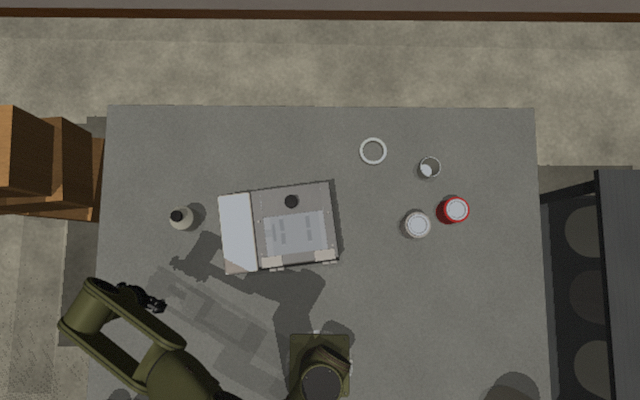

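View pics/wrist0.png

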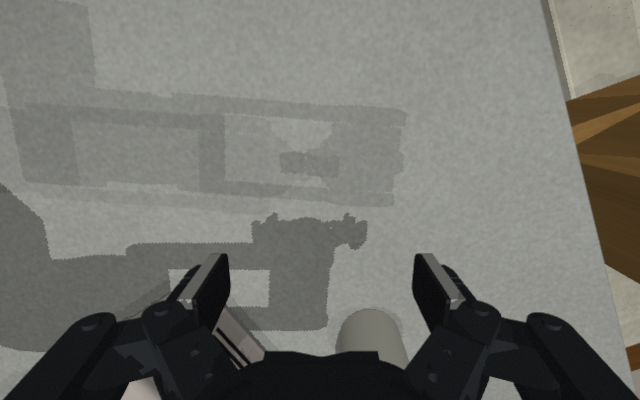

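Top view: the tin (bare metal, white band) is at about (417,225). Things it could be confused with are the red tin (455,210), the cup (430,167) and the tape (373,151). The knob is at (291,201), and its look-alike is the bottle cap (178,216). I choose (417,225) and (291,201), and will check both in a close crop.

```bash
cat > h.py <<'E'
import numpy as np,cv2
from scipy.spatial.transform import Rotation as R
from rig import manip
def rot(q): return R.from_quat([q[1],q[2],q[3],q[0]])
def quat(r): x=r.as_quat(); return [x[3],x[0],x[1],x[2]]
def ray(s,u,v):
    d=np.array([(u-s["cx"])/s["fx"],-(v-s["cy"])/s["fy"],-1.]); d=rot(s["attitude"]).apply(d); return np.array(s["position"]),d/np.linalg.norm(d)
def plane(s,u,v,z):
    p,d=ray(s,u,v); return p+d*(z-p[2])/d[2]
def proj(s,P):
    c=rot(s["attitude"]).inv().apply(np.array(P)-s["position"]); return np.array([s["cx"]+s["fx"]*c[0]/-c[2], s["cy"]-s["fy"]*c[1]/-c[2]])
def two(s1,a,s2,b):
    p1,d1=ray(s1,*a);p2,d2=ray(s2,*b)
    t=np.linalg.lstsq(np.c_[d1,-d2],p2-p1,rcond=None)[0]
    A=p1+d1*t[0];B=p2+d2*t[1]; return (A+B)/2,np.linalg.norm(A-B)
def down(yaw): # tool y down, tool x at yaw in world
    x=np.array([np.cos(yaw),np.sin(yaw),0]);y=np.array([0,0,-1.]);return R.from_matrix(np.c_[x,y,np.cross(x,y)])
E
python3 - <<'E'
from h import *
t=manip.snapshot("top");s=manip.snapshot("scene")
print(rot(manip.state()["tool_rot"]).as_matrix().round(3))
def blob(im,c,r,f):
    x0,y0=c[0]-r,c[1]-r
    sub=im["pixels"][y0:y0+2*r,x0:x0+2*r].astype(int)
    m=f(sub).astype(np.uint8)
    n,l,st,ce=cv2.connectedComponentsWithStats(m)
    i=1+np.argmax(st[1:,4]); mm=(l==i).astype(np.uint8)
    cs,_=cv2.findContours(mm,0,1); c_=max(cs,key=len); (u,v),rad=cv2.minEnclosingCircle(c_)
    return ce[i]+[x0,y0],st[i],(u+x0,v+y0,rad)
dark=lambda a:(a.max(2)<60)
kt=blob(t,(291,201),16,dark);ks=blob(s,(338,173),14,dark)
print("knob",kt,ks,plane(t,*kt[0],.205),two(t,kt[0],s,ks[0]))
br=lambda a:(a.min(2)>165)
for n,a,b in(("tin",(417,225),(229,246)),("red",(455,210),(203,280))):
    k1=blob(t,a,20,br);k2=blob(s,b,20,br)
    print(n,k1,k2,plane(t,*k1[0],.105),plane(s,*k2[0],.105))
def z(im,c,r,k=6): 
    x,y=c; return cv2.resize(im["pixels"][y-r:y+r,x-r:x+r,::-1],None,fx=k,fy=k,interpolation=0)
cv2.imwrite("pics/crop.png",np.vstack([np.hstack([z(t,(417,225),20,9),z(s,(229,252),20,9)]),np.hstack([z(t,(280,225),60,3),z(s,(330,180),60,3)])])[:600])
E
```

```text
[[ 0.437 -0.    -0.9  ]
 [ 0.9   -0.001  0.437]
 [-0.001 -1.     0.   ]]
knob (array([290.93333333, 200.99259259]), array([ 10,  10,  13,  13, 135], dtype=int32), (291.0, 201.0, 6.403224468231201)) (array([337.32258065, 172.97580645]), array([  8,   8,  12,  13, 124], dtype=int32), (337.4285717010498, 173.0, 6.202469825744629)) [0.54242199 0.09467945 0.205     ] (array([0.54429722, 0.09588007, 0.19480735]), np.float64(0.0019803553971727023))
tin (array([417.776, 224.216]), array([ 14,  13,  14,  14, 125], dtype=int32), (417.5, 224.5, 7.106435298919678)) (array([227.08053691, 245.85234899]), array([  5,   9,  28,  23, 447], dtype=int32), (227.12068939208984, 246.29310417175293, 13.939518928527832)) [ 0.47911178 -0.33016826  0.105     ] [ 0.47886104 -0.3286715   0.105     ]
red (array([455.88028169, 209.26056338]), array([ 13,  12,  16,  15, 142], dtype=int32), (455.3280258178711, 209.9203815460205, 7.9489359855651855)) (array([201.39454094, 281.03722084]), array([  7,  11,  24,  21, 403], dtype=int32), (201.5, 281.5, 12.349188804626465)) [ 0.5308629  -0.46055538  0.105     ] [ 0.53247145 -0.46141261  0.105     ]
```

View pics/crop.png

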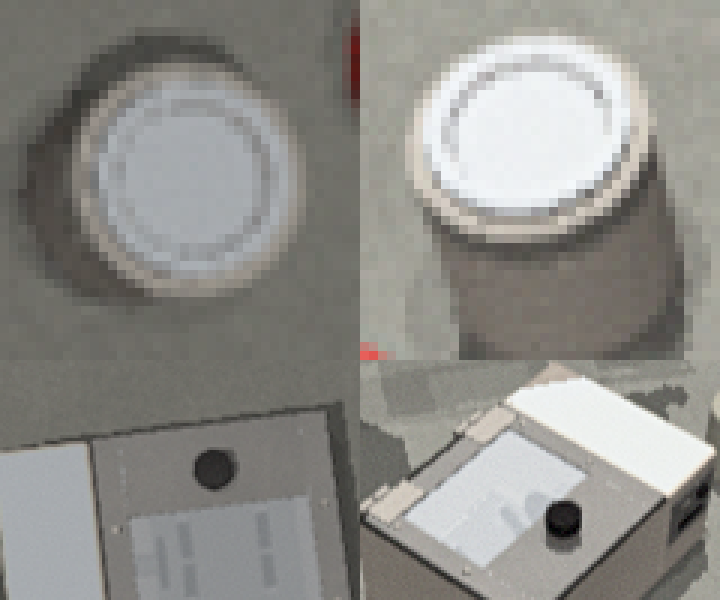

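The crops show bare metal with a clean lid and no red on the tin, and the knob standing clear on the guard. Next I raise the arm, cross to above the tin with the gripper shut, and take a wrist view.

Run:
```python
from h import *
p=manip.state()["tcp_pos"]
manip.line_to([p[0],p[1],.36],rate=.25)
manip.gripper_to(0.0)
a=np.arctan2(-.33,.479)
manip.goto([.479,-.330,.30],quat(down(a)))
w=manip.snapshot("wrist");cv2.imwrite("pics/w1.png",w["pixels"][:,:,::-1])
st=manip.state();print(st["time_s"],st["tcp_pos"],st["wrist_force"],st["qpos"].round(3),proj(w,[.479,-.33,.105]))
import pickle;pickle.dump(w,open("w1.pkl","wb"))
```

```text
4.8167 [ 0.47946368 -0.32929227  0.30009373] [-0.31178159  0.37307196  0.50810194] [-0.675  0.273  1.382  0.     1.487 -0.073] [321.0131062 173.730027 ]
```

View pics/w1.png

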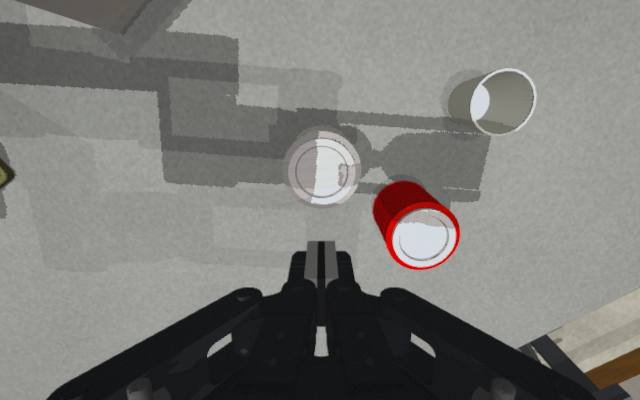

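The wrist view shows the tin's rim circle centred near (324,169), the lid's inner ring near (322,171), the red tin at (422,235) and the cup at (503,100). I'll refine the centre and press.

Run:
```python
from h import *
import pickle;w=pickle.load(open("w1.pkl","rb"))
g=cv2.GaussianBlur(cv2.cvtColor(w["pixels"],cv2.COLOR_RGB2GRAY),(3,3),0)
c=cv2.HoughCircles(g[110:230,260:390],cv2.HOUGH_GRADIENT,1,3,param1=80,param2=18,minRadius=20,maxRadius=45)
print(None if c is None else (c[0][:6]+[260,110,0]))
for u,v in[(324,169),(322.5,171)]: print(plane(w,u,v,.103))
k=cv2.resize(w["pixels"][120:220,270:380,::-1],None,fx=6,fy=6,interpolation=0);cv2.imwrite("pics/w1c.png",k)
```

```text
[[321.5        169.5         38.79999924]
 [324.5        169.5         36.59999847]
 [328.5        166.5         32.20000076]
 [319.5        172.5         26.60000038]
 [316.5        166.5         33.29999924]
 [324.5        174.5         28.79999924]]
[ 0.48447835 -0.32785471  0.103     ]
[ 0.48184399 -0.32876971  0.103     ]
```

View pics/w1c.png

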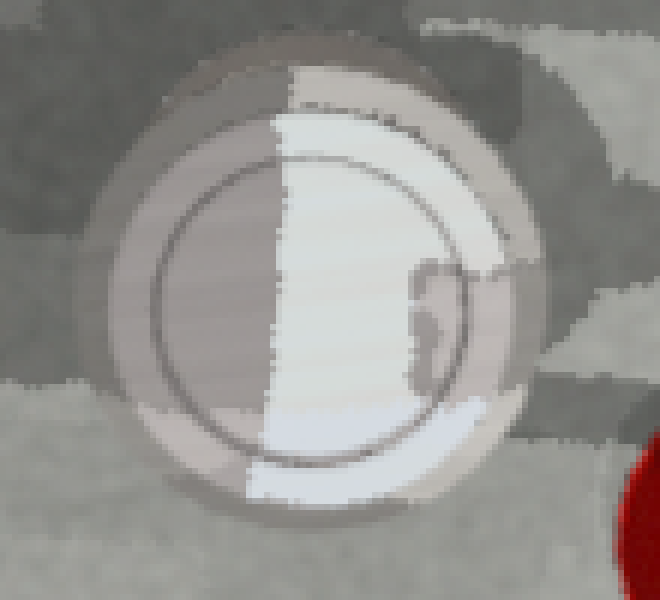

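The flat middle is centred at pixel (321.8,171.8).

Run:
```python
from h import *
import pickle;w=pickle.load(open("w1.pkl","rb"))
P=plane(w,321.8,171.8,.107);print(P)
q=quat(down(np.arctan2(-.33,.479)))
manip.line_to([P[0],P[1],.122],rate=.15,orientation=q)
s=manip.state();print(s["time_s"],s["tcp_pos"],s["wrist_force"])
f0=s["wrist_force"][2]
h=manip.line_to([P[0],P[1],.113],rate=.02,guard=5)
s=manip.state();print(h,s["time_s"],s["tcp_pos"],s["wrist_force"])
for i in range(8):
    z=manip.state()["tcp_pos"][2] if i==0 else z-.0015
    if i==0: z-=.0015
    manip.line_to([P[0],P[1],z],rate=.012,guard=25)
    s=manip.state();print(i,round(z,4),s["time_s"],s["tcp_pos"].round(4),s["wrist_force"].round(1))
    if s["wrist_force"][2]-f0>24: break
```

```text
[ 0.48118795 -0.32833586  0.107     ]
6.15 [ 0.48182611 -0.3288249   0.12287907] [ 0.4075058   0.05087834 -0.38335657]
False 6.75 [ 0.48115565 -0.32830612  0.11287609] [0.0544926  1.02977718 0.76361869]
0 0.1114 7.0333 [ 0.4811 -0.3283  0.1113] [ 0.4 -0.9  0.1]
1 0.1099 7.3083 [ 0.4811 -0.3283  0.1098] [1.6 0.5 0.5]
2 0.1084 7.5833 [ 0.4811 -0.3283  0.1083] [-1.1 -0.3  0.7]
3 0.1069 7.8583 [ 0.4811 -0.3283  0.1067] [ 0.3  0.8 -0.4]
4 0.1054 8.1333 [ 0.4814 -0.3285  0.1056] [-0.7 -0.2  2.7]
5 0.1039 8.4083 [ 0.4814 -0.3285  0.1046] [-1.6  0.8  5.1]
6 0.1024 8.6833 [ 0.4814 -0.3285  0.104 ] [-2.4  1.4 10.3]
7 0.1009 8.9583 [ 0.4815 -0.3286  0.1039] [-4.5  3.1 19.7]
```

Run:
```python
from h import *
P=[.48119,-.32834]
for z in(.0999,.0992):
    manip.line_to([*P,z],rate=.012,guard=25)
    s=manip.state();print(z,s["time_s"],s["tcp_pos"].round(4),s["wrist_force"].round(1))
    if s["wrist_force"][2]>29:break
manip.sleep(.2);s=manip.state();print(s["tcp_pos"].round(4),s["wrist_force"].round(1))
manip.line_to([*P,.125],rate=.05)
manip.line_to([*P,.30],rate=.25)
w=manip.snapshot("wrist");cv2.imwrite("pics/w2c.png",cv2.resize(w["pixels"][120:220,270:380,::-1],None,fx=6,fy=6,interpolation=0))
print(manip.state()["time_s"])
```

```text
0.0999 9.2083 [ 0.4815 -0.3286  0.1038] [-5.4  3.7 26.4]
0.0992 9.4583 [ 0.4815 -0.3286  0.1038] [-6.4  4.2 29. ]
[ 0.4815 -0.3286  0.1038] [-7.   5.3 29.3]
11.225
```

View pics/w2c.png

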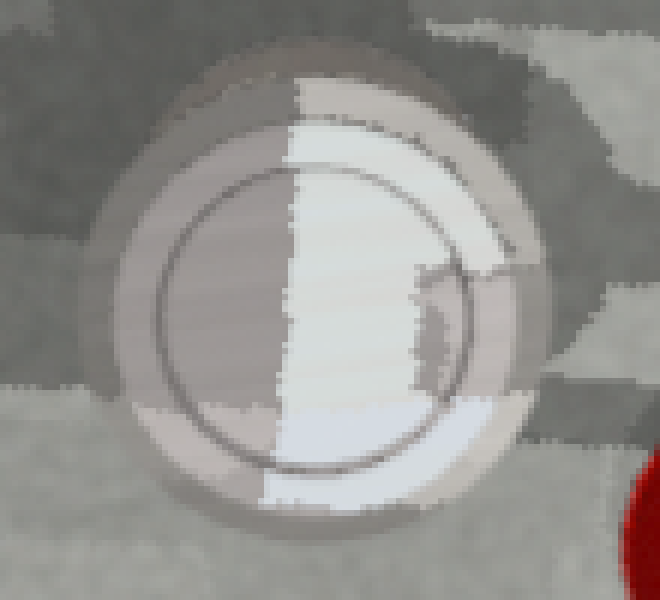

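The lid stopped dead at z = 0.1038 under 29 N (home is 0.104), and the tin has moved less than 1 mm. Now I look at the guard from above the knob.

Run:
```python
from h import *
import pickle
manip.goto([.50,.096,.40],quat(down(.17)))
w=manip.snapshot("wrist");pickle.dump(w,open("w3.pkl","wb"));cv2.imwrite("pics/w3.png",w["pixels"][:,:,::-1])
s=manip.state();print(s["time_s"],s["tcp_pos"],s["qpos"].round(3),proj(w,[.544,.096,.197]))
```

```text
12.8833 [0.5002563  0.09498907 0.39948251] [ 0.105  0.127  1.334 -0.     1.682 -0.063] [359.21158442 176.94512928]
```

View pics/w3.png

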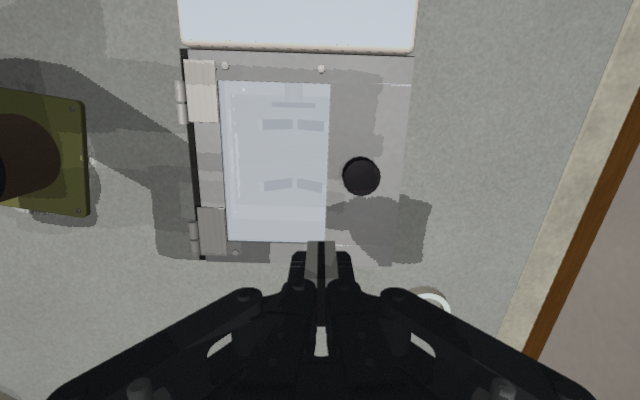

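The knob is at about (361,176). The guard's pod-side edge runs (190,50)-(413,56), and the window corners are near (220,81), (330,84), (324,242) and (228,241).

Run:
```python
from h import *
import pickle;w=pickle.load(open("w3.pkl","rb"))
z=.171
pts=dict(Ea=(190,50),Eb=(413,56),A=(220,81),B=(330,84),C=(324,242),D=(228,241),s1=(224,65),s2=(321,69),s3=(236,252))
W={k:plane(w,*v,z) for k,v in pts.items()}
for k,v in W.items(): print(k,v.round(4))
def yx(a,b):
    d=W[b]-W[a];return np.degrees(np.arctan2(d[1],d[0])),np.linalg.norm(d)
print(yx("Ea","Eb"),yx("A","B"),yx("D","C"),yx("s1","s2"))
for a,b in(("D","A"),("C","B"),("s3","s1")): d=yx(a,b);print(d[0]-90,d[1])
m=(w["pixels"].max(2)<70).astype(np.uint8);m[:, :330]=0;m[:,400:]=0;m[:140]=0;m[215:]=0
n,l,st,ce=cv2.connectedComponentsWithStats(m);i=1+np.argmax(st[1:,4]);print(st[i],ce[i])
ct=max(cv2.findContours((l==i).astype(np.uint8),0,1)[0],key=len);print(cv2.minEnclosingCircle(ct))
for zz in(.197,.205,.209):print(plane(w,*ce[i],zz))
t=manip.snapshot("top");p=two(w,ce[i],t,(290.93,200.99));print(p)
cv2.imwrite("pics/w3c.png",cv2.resize(w["pixels"][35:270,170:420,::-1],None,fx=2.5,fy=2.5))
```

```text
Ea [0.3395 0.1979 0.171 ]
Eb [0.5786 0.2322 0.171 ]
A [0.3738 0.1718 0.171 ]
B [0.4947 0.189  0.171 ]
C [ 0.5208 -0.0019  0.171 ]
D [ 0.398  -0.0212  0.171 ]
s1 [0.3769 0.189  0.171 ]
s2 [0.4823 0.2026 0.171 ]
s3 [ 0.4096 -0.0353  0.171 ]
(np.float64(8.15939159686973), np.float64(0.2415080823325006)) (np.float64(8.104877327968527), np.float64(0.12219001969019617)) (np.float64(8.941585858246178), np.float64(0.12424866535588026)) (np.float64(7.379994433143731), np.float64(0.10626058760011627))
7.1661139809723835 0.1945334223567579
7.765377235647264 0.1926963159074021
8.30266610808907 0.2266091955671689
[ 342  157   38   39 1150] [360.52       175.77652174]
((360.3709716796875, 175.6290283203125), 19.515626907348633)
[0.54518059 0.09756991 0.197     ]
[0.54384829 0.09925851 0.205     ]
[0.54318214 0.10010281 0.209     ]
(array([0.54554501, 0.09558169, 0.18831991]), np.float64(0.00216613557194368))
```

View pics/w3c.png

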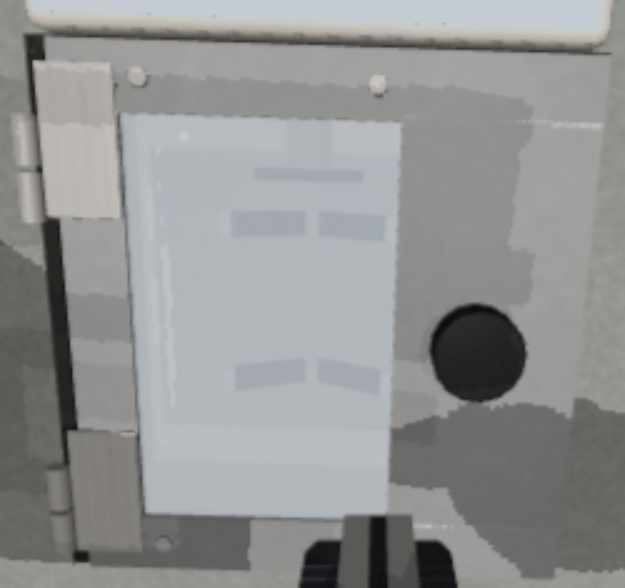

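```bash
cat >> h.py <<'E'
PSI=np.radians(7.9)
K0=np.array([.5440,.0975,.197])
SX=np.array([np.cos(PSI),np.sin(PSI),0]);SY=np.array([-np.sin(PSI),np.cos(PSI),0])
H=K0-.193*SX-[0,0,.034]
def pose(th,yaw,tz):  # guard angle, tool yaw at closed, TCP height at closed
    G=R.from_rotvec(-SY*th)
    T=K0.copy();T[2]=tz
    return H+G.apply(T-H), quat(G*down(yaw))
E
python3 - <<'E'
from h import *
for yaw in np.arange(-3.0,3.2,.3):
    r=[]
    for th in(0,.2,.4,.6,.7,.75):
        p,q=pose(th,yaw,.177)
        try:j=manip.solve_ik(p,q)
        except Exception as e:j=None
        r.append(None if j is None else np.round(j,2))
    print(round(yaw,2),sum(x is not None for x in r),*( [r[0],r[4]] if r[0] is not None else []))
E
```

```text
-3.0 0
-2.7 1
-2.4 6 [ 0.1   0.32  1.63 -0.    1.19  2.5 ] [ 0.06 -0.15  2.08  0.1   0.51  2.39]
-2.1 6 [ 0.1   0.32  1.63 -0.    1.19  2.2 ] [ 0.06 -0.15  2.08  0.1   0.51  2.09]
-1.8 6 [ 0.1   0.32  1.63 -0.    1.19  1.9 ] [ 0.06 -0.15  2.08  0.1   0.51  1.79]
-1.5 6 [ 0.1   0.32  1.63 -0.    1.19  1.6 ] [ 0.06 -0.15  2.08  0.1   0.51  1.49]
-1.2 6 [ 0.1   0.32  1.63 -0.    1.19  1.3 ] [ 0.06 -0.15  2.08  0.1   0.51  1.19]
-0.9 6 [ 0.1   0.32  1.63 -0.    1.19  1.  ] [ 0.06 -0.15  2.08  0.1   0.51  0.89]
-0.6 6 [ 0.1   0.32  1.63 -0.    1.19  0.7 ] [ 0.06 -0.15  2.08  0.1   0.51  0.59]
-0.3 6 [ 0.1   0.32  1.63 -0.    1.19  0.4 ] [ 0.06 -0.15  2.08  0.1   0.51  0.29]
-0.0 6 [ 0.1   0.32  1.63 -0.    1.19  0.1 ] [ 0.06 -0.15  2.08  0.1   0.51 -0.01]
0.3 6 [ 0.1   0.32  1.63 -0.    1.19 -0.2 ] [ 0.06 -0.15  2.08  0.1   0.51 -0.31]
0.6 6 [ 0.1   0.32  1.63 -0.    1.19 -0.5 ] [ 0.06 -0.15  2.08  0.1   0.51 -0.61]
0.9 6 [ 0.1   0.32  1.63 -0.    1.19 -0.8 ] [ 0.06 -0.15  2.08  0.1   0.51 -0.91]
1.2 6 [ 0.1   0.32  1.63 -0.    1.19 -1.1 ] [ 0.06 -0.15  2.08  0.1   0.51 -1.21]
1.5 6 [ 0.1   0.32  1.63 -0.    1.19 -1.4 ] [ 0.06 -0.15  2.08  0.1   0.51 -1.51]
1.8 6 [ 0.1   0.32  1.63 -0.    1.19 -1.7 ] [ 0.06 -0.15  2.08  0.1   0.51 -1.81]
2.1 6 [ 0.1   0.32  1.63 -0.    1.19 -2.  ] [ 0.06 -0.15  2.08  0.1   0.51 -2.11]
2.4 6 [ 0.1   0.32  1.63 -0.    1.19 -2.3 ] [ 0.06 -0.15  2.08  0.1   0.51 -2.41]
2.7 4 [ 0.1   0.32  1.63 -0.    1.19 -2.6 ] None
3.0 0
```

Run:
```python
from h import *
yaw=1.1
manip.gripper_to(.085)
p,q=pose(0,yaw,.26);manip.goto(p,q)
p,q=pose(0,yaw,.178);h=manip.line_to(p,rate=.1,orientation=q,guard=8)
s=manip.state();print(h,s["time_s"],s["tcp_pos"],s["wrist_force"].round(1))
sc=manip.snapshot("scene");cv2.imwrite("pics/s4.png",cv2.resize(sc["pixels"][110:250,250:410,::-1],None,fx=4.5,fy=4.5))
w=manip.snapshot("wrist");cv2.imwrite("pics/w4.png",w["pixels"][:,:,::-1])
```

```text
False 15.575 [0.54461271 0.0975796  0.1786663 ] [0.1 0.1 0.1]
```

View pics/s4.png

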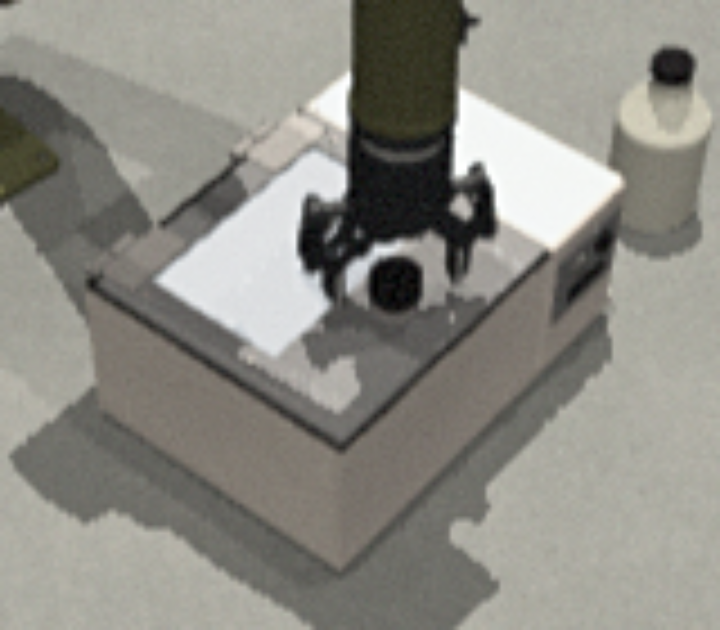

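View pics/w4.png

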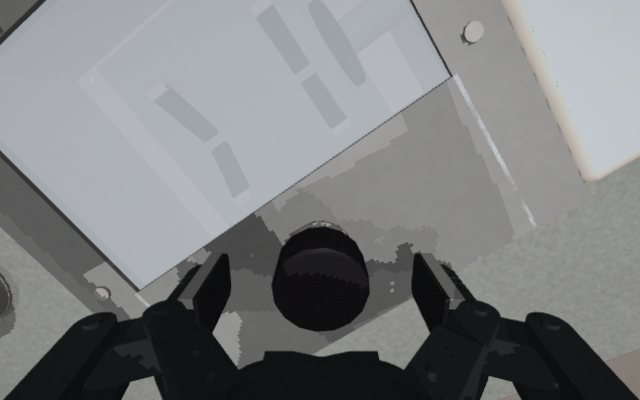

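The jaws straddle the knob, which sits at column 321 midway between the pads (228 and 413). I'll check the other direction, then grip.

Run:
```python
from h import *
w=manip.snapshot("wrist")
t=manip.state()["tcp_pos"];R_=rot(manip.state()["tool_rot"]).as_matrix()
c=np.array([t[0],t[1],.209]);a=np.linspace(0,2*np.pi,60)
pp=np.array([proj(w,c+.021*np.array([np.cos(x),np.sin(x),0])) for x in a])
print(proj(w,c),pp.min(0),pp.max(0))
im=w["pixels"][:,:,::-1].copy();cv2.polylines(im,[pp.astype(np.int32)],True,(0,0,255),1);cv2.imwrite("pics/w5.png",cv2.convertScaleAbs(cv2.resize(im[180:360,200:440],None,fx=3,fy=3),alpha=2))
```

```text
[319.73925451 291.93275293] [268.98658812 245.83844645] [370.48843435 333.74623946]
```

View pics/w5.png

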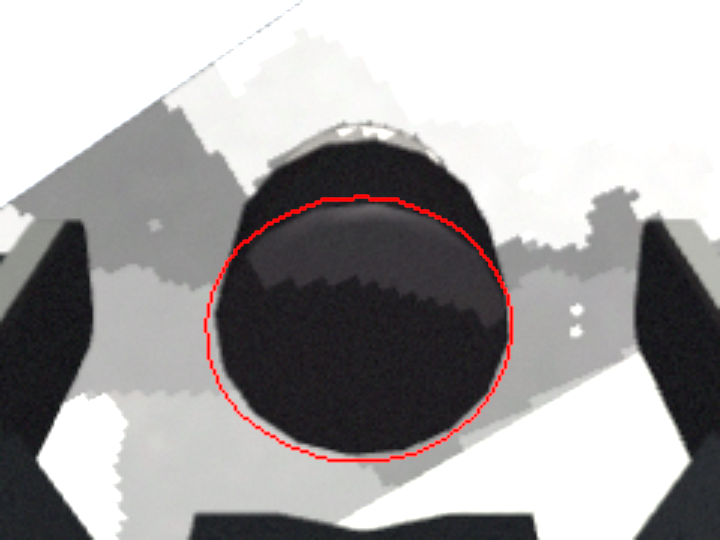

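The projected knob top coincides with the image within about 1 mm. Gripping now, followed by the pull test.

Run:
```python
from h import *
yaw=1.1
manip.gripper_to(.0)
s=manip.state();print(s["time_s"],s["tcp_pos"].round(4),s["grip_width"],s["wrist_force"].round(1),s["wrist_torque"].round(2))
z0=.178
for th in np.arange(.005,.046,.005):
    p,q=pose(th,yaw,z0)
    h=manip.line_to(p,rate=.01,orientation=q,guard=14)
    s=manip.state();print(round(th,3),h,s["tcp_pos"].round(4),s["wrist_force"].round(1),s["wrist_torque"].round(2))
    if s["wrist_force"][2]<-18:break
print(s["time_s"],s["grip_width"])
```

```text
16.2083 [0.5441 0.0976 0.1785] 0.040354668598370946 [-0.   0.   3.9] [0.08 0.14 0.04]
0.005 False [0.5442 0.0976 0.1786] [ 1.8  2.  -3.7] [ 0.13 -0.24 -0.01]
0.01 False [0.544  0.0976 0.1797] [ 3.   0.9 -4. ] [ 0.15 -0.37  0.05]
0.015 False [0.5439 0.0976 0.181 ] [ 3.8  1.5 -4.5] [ 0.21 -0.42  0.04]
0.02 False [0.5439 0.0975 0.1811] [  5.7   2.8 -10.2] [ 0.16 -0.6  -0.01]
0.025 False [0.544  0.0975 0.1811] [  8.5   2.2 -16.4] [ 0.07 -0.85 -0.05]
0.03 False [0.5441 0.0975 0.1812] [ 10.5   3.3 -21.7] [-0.04 -1.01 -0.1 ]
17.7083 0.04050938364989496
```

The guard is caught: it stopped hard 2.7 mm up and the pull reached 21 N with no further rise. I'll let it rest down, turn in steps and test after each.

```bash
cat > t.py <<'E'
from h import *
import sys
yaw=float(sys.argv[1]);n=int(sys.argv[2]);dy=.07
p,q=pose(0,yaw,.178);manip.line_to(p,rate=.03,orientation=q)
s=manip.state();print("rest",s["tcp_pos"].round(4),s["wrist_force"].round(1),s["wrist_torque"].round(2))
for i in range(n):
    yaw+=dy;p,q=pose(0,yaw,.178);manip.goto(p,q)
    s=manip.state();print(round(yaw,2),round(s["time_s"],2),s["tcp_pos"].round(4),s["wrist_force"].round(1),s["wrist_torque"].round(2),s["qpos"][5].round(3))
    if abs(s["wrist_torque"][2])>.6: print("STOP?");break
p,q=pose(.028,yaw,.178);h=manip.line_to(p,rate=.015,orientation=q,guard=16)
s=manip.state();print("test",h,s["time_s"],s["tcp_pos"].round(4),s["wrist_force"].round(1),s["grip_width"])
E
python3 t.py 1.1 4
```

```text
rest [0.5441 0.0976 0.1786] [ 0.9  0.7 -0.9] [ 0.15 -0.22 -0.11]
1.17 18.3 [0.5441 0.0975 0.1785] [1.1 1.  1.2] [ 0.21 -0.17  0.16] -1.068
1.24 18.55 [0.5441 0.0975 0.1785] [0.1 0.8 3.4] [ 0.18 -0.02  0.12] -1.137
1.31 18.8 [0.544  0.0974 0.1785] [-0.4  1.7  4.7] [0.14 0.02 0.12] -1.206
1.38 19.05 [0.544  0.0974 0.1785] [-0.1 -0.1  6.1] [ 0.07 -0.01  0.08] -1.277
test True 19.3917 [0.5441 0.0974 0.1806] [ 2.6  1.1 -3.7] 0.040375531771319195
```

Run:
```python
from h import *
p,q=pose(.03,1.38,.178);h=manip.line_to(p,rate=.02,orientation=q,guard=14)
s=manip.state();print(h,s["time_s"],s["tcp_pos"].round(4),s["wrist_force"].round(1))
```

```text
True 19.6 [0.5441 0.0974 0.1806] [ 4.1  1.  -2.8]
```

```bash
python3 - <<'E'
from h import *
for th in(.02,.025,.03):
    p,q=pose(th,1.38,.178);h=manip.line_to(p,rate=.015,orientation=q)
    s=manip.state();print(th,s["time_s"],s["tcp_pos"].round(4),s["wrist_force"].round(1))
E
sed -i 's/^p,q=pose(.028.*$/p,q=pose(.03,yaw,.178);h=manip.line_to(p,rate=.012,orientation=q)/' t.py
```

```text
0.02 19.85 [0.5439 0.0974 0.1811] [ 5.2  0.5 -8.7]
0.025 20.1 [0.5439 0.0974 0.1812] [  8.3   0.5 -13.9]
0.03 20.35 [0.544  0.0974 0.1812] [ 11.2   2.3 -21.4]
```

Still caught, so I turn further.

```bash
python3 t.py 1.38 4
```

```text
rest [0.544  0.0974 0.1786] [ 1.1 -0.7  0.9] [-0.01 -0.16 -0.06]
1.45 20.94 [0.544  0.0973 0.1785] [ 1.  -0.6  1.7] [-0.1 -0.2  0.1] -1.348
1.52 21.19 [0.544  0.0973 0.1785] [ 0.8 -1.2  4.3] [-0.14 -0.05  0.12] -1.417
1.59 21.44 [0.544  0.0972 0.1785] [ 0.5 -2.3  4.7] [-0.27 -0.    0.07] -1.486
1.66 21.69 [0.544  0.0972 0.1785] [-0.8 -2.5  4.7] [-0.26 -0.02  0.13] -1.556
test False 22.325 [0.544  0.0972 0.1814] [  9.1  -1.5 -16.7] 0.040381541690199675
```

```bash
python3 t.py 1.66 3
```

```text
rest [0.544  0.0972 0.1785] [ 0.9 -3.2  2.7] [-0.41 -0.09 -0.09]
1.73 22.92 [0.544  0.0971 0.1785] [ 1.4 -4.3  4.4] [-0.55 -0.11  0.08] -1.627
1.8 23.17 [0.544  0.0971 0.1785] [ 0.1 -4.2  6.3] [-0.6  -0.03  0.09] -1.697
1.87 23.42 [0.544  0.097  0.1785] [ 0.8 -4.   5.1] [-0.61 -0.05  0.08] -1.767
test False 24.05 [0.5437 0.097  0.1828] [ 4.8 -4.2 -3.2] 0.0405759812175624
```

It came free after 0.77 rad: z is 0.1828, past the old stop, with only 3 N of pull. Lifting along the hinge arc, tilting the tool with the guard.

Run:
```python
from h import *
yaw=1.87
for th in np.arange(.07,.37,.05):
    p,q=pose(th,yaw,.178);manip.line_to(p,rate=.05,orientation=q)
    s=manip.state();print(round(th,2),round(s["time_s"],2),s["tcp_pos"].round(4),p.round(4),s["wrist_force"].round(1),s["wrist_torque"].round(2),round(s["grip_width"],4))
    if np.linalg.norm(s["wrist_force"])>30:break
```

```text
0.07 24.36 [0.5427 0.0969 0.1909] [0.5425 0.0973 0.1915] [ 3.7 -4.5 -2.6] [-0.64 -0.53 -0.08] 0.0403
0.12 24.7 [0.5411 0.0966 0.2006] [0.5408 0.0971 0.201 ] [ 5.1 -4.3 -3.7] [-0.62 -0.45 -0.05] 0.0403
0.17 25.04 [0.5389 0.0963 0.2101] [0.5387 0.0968 0.2104] [ 5.6 -5.2 -2.2] [-0.64 -0.5  -0.04] 0.0405
0.22 25.38 [0.5364 0.096  0.2195] [0.5361 0.0964 0.2198] [ 4.9 -4.6 -3.3] [-0.69 -0.39 -0.14] 0.0402
0.27 25.73 [0.5333 0.0956 0.2287] [0.5331 0.096  0.2289] [ 4.5 -5.2 -2.6] [-0.68 -0.36 -0.13] 0.0403
0.32 26.07 [0.5298 0.0951 0.2377] [0.5296 0.0955 0.2379] [ 5.2 -4.4 -3. ] [-0.77 -0.37 -0.25] 0.0401
```

Run:
```python
from h import *
import pickle
yaw=1.87
for th in [.37,.42,.47,.52,.57,.62,.66,.70]:
    p,q=pose(th,yaw,.178);manip.line_to(p,rate=.05,orientation=q)
    s=manip.state();print(round(th,2),round(s["time_s"],2),s["tcp_pos"].round(4),p.round(4),s["wrist_force"].round(1),s["wrist_torque"].round(2),round(s["grip_width"],4))
    if np.linalg.norm(s["wrist_force"])>30:break
for n in("scene","top","wrist"):
    w=manip.snapshot(n);cv2.imwrite(f"pics/{n}9.png",w["pixels"][:,:,::-1]);pickle.dump(w,open(n+"9.pkl","wb"))
```

```text
0.37 26.41 [0.5258 0.0946 0.2466] [0.5257 0.095  0.2468] [ 5.4 -5.5 -1.9] [-0.72 -0.37 -0.26] 0.04
0.42 26.75 [0.5214 0.0939 0.2552] [0.5213 0.0944 0.2554] [ 5.3 -5.2 -2.2] [-0.77 -0.33 -0.34] 0.0408
0.47 27.09 [0.5166 0.0933 0.2637] [0.5165 0.0937 0.2638] [ 5.1 -5.  -2.7] [-0.76 -0.25 -0.35] 0.0403
0.52 27.43 [0.5113 0.0926 0.2718] [0.5113 0.093  0.2719] [ 5.  -5.3 -1.9] [-0.85 -0.23 -0.38] 0.0406
0.57 27.77 [0.5057 0.0918 0.2797] [0.5058 0.0922 0.2798] [ 5.  -6.  -1.6] [-0.79 -0.15 -0.43] 0.0403
0.62 28.12 [0.4997 0.0909 0.2873] [0.4998 0.0914 0.2873] [ 4.4 -6.  -1.8] [-0.85 -0.15 -0.59] 0.0406
0.66 28.43 [0.4947 0.0902 0.2931] [0.4947 0.0907 0.2932] [ 5.3 -6.5 -1.4] [-0.86 -0.07 -0.56] 0.0399
0.7 28.73 [0.4893 0.0895 0.2987] [0.4895 0.0899 0.2988] [ 4.5 -6.2 -0.7] [-0.85 -0.04 -0.64] 0.0403
```

View pics/scene9.png

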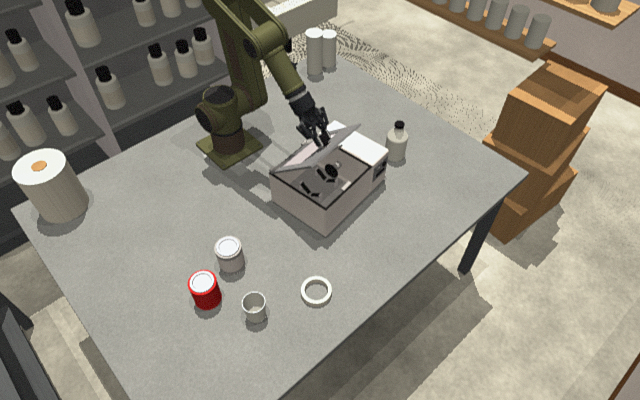

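View pics/wrist9.png

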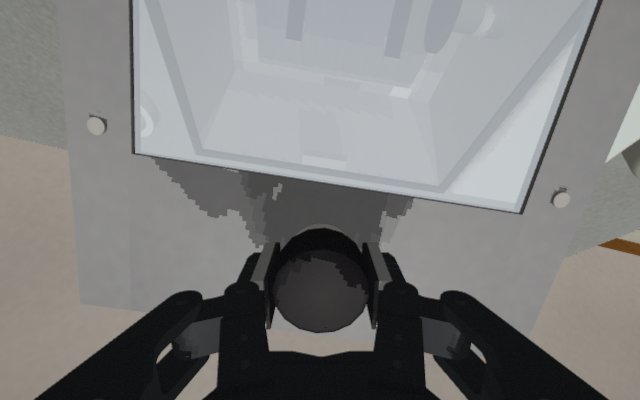

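View pics/top9.png

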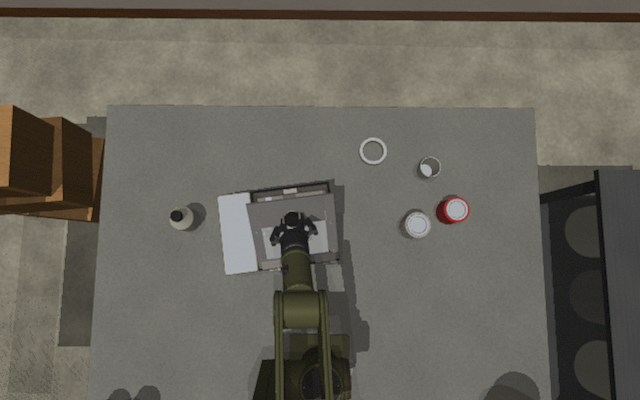

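The guard is open with the knob between the pads, and the tin, red tin, cup, tape and bottle are at the same pixels as before. A last check of the angle and a hold before handing in.

Run:
```python
from h import *
a=manip.state();manip.sleep(1.0);b=manip.state()
print(b["time_s"],(b["tcp_pos"]-a["tcp_pos"]).round(5),b["grip_width"],b["wrist_force"].round(1))
t0=cv2.imread("pics/top0.png").astype(int);t=manip.snapshot("top");s=manip.snapshot("scene");t1=t["pixels"][:,:,::-1].astype(int)
for n,(u,v) in dict(tin=(417,225),red=(455,210),cup=(430,167),tape=(373,151),bottle=(180,217)).items():
    print(n,np.abs(t1-t0)[v-16:v+16,u-16:u+16].mean().round(2))
for d in(35,40,45):
    G=R.from_rotvec(-SY*np.radians(d))
    print(d,[(proj(x,H+G.apply(SX*.246+SY*.128*k+[0,0,.008]))).round(1) for x in(s,t) for k in(1,-1)])
cv2.imwrite("pics/s10.png",cv2.resize(s["pixels"][80:240,250:410,::-1],None,fx=3.7,fy=3.7,interpolation=0))
```

```text
29.8833 [ 8.e-05  1.e-05 -5.e-05] 0.04039121854033321 [ 4.2 -7.  -1.6]
tin 2.54
red 1.69
cup 1.53
tape 1.52
bottle 1.6
35 [array([363. , 128.1]), array([313.6, 171. ]), array([245.1, 200.4]), array([331.5, 189.2])]
40 [array([360.1, 122.6]), array([310.1, 165.2]), array([244.8, 204.3]), array([332.4, 192.9])]
45 [array([356.8, 117.1]), array([306.3, 159.4]), array([244.6, 208.9]), array([333.4, 197.3])]
```

View pics/s10.png

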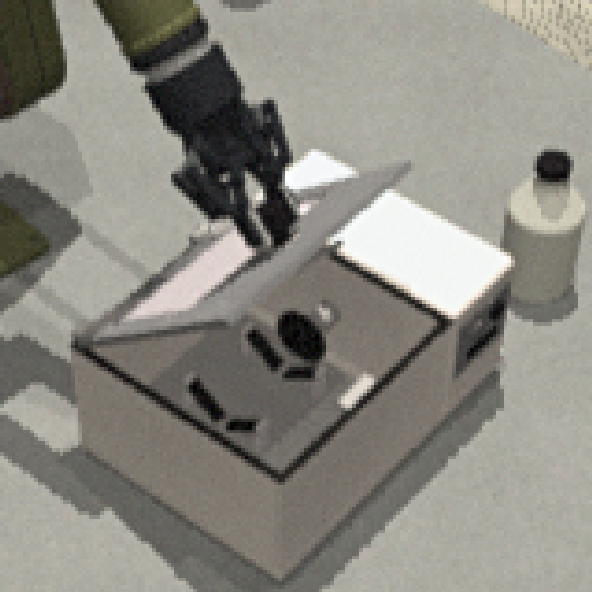

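The free corner is at (360.8,124.0), which puts the guard at about 39 degrees. The hold is steady, so I hand in.

```bash
python3 -c "
from rig import manip
manip.job_done()"
```

```text
the job is handed in; nothing more can be done
```

The tin's lid is fully home, and the guard is unlatched and held at about 39–40° by the knob. I handed the job in at about 30 s of the 58 s allowed.

- **Lid:** I pressed it down to a hard stop at z = 0.1038 under 29 N; fully home is 0.104. The tin moved less than 1 mm.
- **Guard:** I pulled up before turning, and it was caught: it stopped hard 2.7 mm up, against 21 N. I let it rest down and turned the knob anticlockwise in steps, pulling up again after each. It was still caught at 0.28 and 0.56 rad, and came free at 0.77 rad with about 3 N of pull.
- **Last checks:** The free corner of the guard in the scene picture gives about 39°, and the arm's pose gives 40°. Over a 1 s hold the arm moved less than 0.1 mm and the grip stayed at 40.4 mm. In the top view the red tin, cup, tape and bottle have not moved.
- **Checks that disagreed:** The first pull-up test after turning stopped early on its force limit and was unclear. I repeated it without the limit, and the guard was still caught. At the end there is a steady side load of about 7 N on the wrist from small misalignment.

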